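# Open the squeeze-and-turn safety jar

### The arm

A 7-joint arm with a two-finger parallel gripper is mounted at the origin on the work surface. World frame = base frame: x ahead of the robot, y to its left, z up, the work surface at z = 0. Lengths are in m, angles in rad, forces in N, time in s.
With the tool pointing down it reaches from about 0.4 to 0.85 m from the base axis. Payload 4.5 kg.
Tool frame: the origin (TCP) lies on the mounting face of the last link; the fingertips stand 173 mm ahead of it and the grasp point (between the pads) lies 155 mm ahead of it; z points along the fingers, y is the line along which they close (so a half turn about z gives the same grasp; the last joint's range is limited). The gripper opens to 85 mm and grips with 20 to 120 N. Pads are 22 mm wide; open, the fingers measure 114 mm over their backs; the gripper's body (76 mm by 85 mm) begins 54 mm behind the grasp point. The pads swing forward as they close: fully open they stand 13 mm farther back than shut.
Start: joints at [-1.141, 0.689, -0.195, 1.565, 0.157, 0.902, -0.215], TCP at [0.241, 0.577, 0.405] pointing down, gripper open.
Joint ranges: [-3.01, 3.01], [-0.46, 2.08], [-1.47, 1.51], [0.13, 2.56], [-1, 4.14], [0.04, 2.09], [-2.66, 2.66]. Speed limits (rad/s): [2.57, 2.57, 3.14, 3.14, 3.14, 3.14, 3.14].

### API

Orientations are given as a 3x3 rotation matrix whose columns are the frame's x, y, z axes.
In Python, from bench import observe, camera, ctrl, outline_of, pinpoint gives the robot as it stands.
- The arm moves only by the tool carry_out, never from a script. Its argument "commands" is a list of rows, each a list of 7 numbers: the shift along the tool's x, y, z in mm, then the turn, a rotation vector about the tool's x, y, z in rad, then the closure, from 0 (fully open) to 1 (shut). In form: [[dx, dy, dz, wx, wy, wz, grip], ...]. A call has 1 to 12 rows; each row shifts and turns the commanded pose from where the row before left it, along the tool's axes as they then stand; what a row does not reach is not made up. A row lasts 1/12 s, in which the tool goes at most 41.7 mm and 7.16 degrees, less where a joint would pass 70% of its speed; a pose out of reach is approached as far as the arm can. A call is refused whole if a number of a shift passes 41.7 or a number of a turn 0.125, either way. A call with a gripper value outside its range is refused whole. The fingers move at their own pace and stop on an object; "squeeze" is the grip in N (left out, the last holds). Time passes only in rows, so rows that do not move let the fingers close. It gives the time, the measured TCP pose, the force, the opening and the grip force at its end, in the units of the state.
- observe(): the state, without advancing time (a new reading comes with each control period).
- camera(name): name is "scene" or "top" or "wrist"; returns a dict with "color" (400x640x3 uint8, red, green, blue), "vfov" (degrees; the focal length in pixels is half the picture's height over the tangent of half this angle, whatever the lens; pixels are square), "cx", "cy" (the principal point, pixels), "k1" (the pictures are not rectified: a ray, as slopes to the right and down, at radius r is drawn at 1 + k1 r^2 times it, then the intrinsics apply), "world_from_camera" (4x4, takes a point from camera to world coordinates). Camera axes: x right, y up, looking along -z (the intrinsics and any distortion apply to the point x, -y, -z); pixel columns grow to the right and rows downward; lengths in m; the calibration is good to about 2 mm. A picture is of the moment at which its call begins. There is no depth.
- ctrl.job_done(): hands the job in; it is judged then, once.
Trained networks look in the newest picture that a camera, given by its name, has taken for a name from the list of things; names that differ only in an ending like _2 or _b are one class to them, and where a whole thing is asked for, a point or a joint stands for the part that bears it (a point fixed in the world has none). Each returns a list of dicts, best first, with "confidence" (0 to 1); they miss things now and then, are a little off and sometimes report something else, mostly with a low value. They report only what shows in the picture. A call takes as long as a camera call. They do not tell look-alikes from the thing itself.
- outline_of(thing, camera): "mask" (400x640 bool, what is visible of it) and "point" ([column, row] in pixels, amid what is visible of it).
- pinpoint(thing, camera): "point" ([column, row] in pixels: a listed point, or the origin of a listed thing).
The state is a dict: "clock": time; "q": joint angles; "qd": joint speeds; "joint_efforts": joint torques, N m; "position": TCP position; "eef_rot": TCP orientation; "wrist_force": force on the tool from outside, world axes, zero at the start; "ft_torque": the same for the moment, N m; "gripper_width": opening from 0.0 (shut) to 1.0 (fully open); "gripper_force": force on a finger pad.
Only numpy, scipy, OpenCV 4.12 (cv2) and the standard library are available. Lean on these libraries where they do the work, as an engineer would, in place of code of your own. Each camera call takes 0.05 s, during which the arm holds its last target. There are 200 camera calls.

### The job

Open the safety jar: squeeze the two side tabs of its cap inward, and with them held in turn the cap anticlockwise (seen from above) until you feel it come up against its stop, then lift it straight off without forcing anything. Set the cap gently down, right way up and wholly on the blue mat, and let go of it; leave the figurine, tweezers, trays and curing box alone.

Things in the scene. Friction and masses are not known exactly. Their poses are not given: they have to be found in the camera images.
- jar_seat (a point): White round jar, 76 mm diameter, clamped in a black 110 mm square holder fixed to the shelf. This point is on the jar's axis, on the shoulder where the cap sits, 50 mm above the shelf; z up. The closed cap's two tabs lie toward +y and -y of this frame (within 2 degrees). More than about 25 N between cap and jar damages the jar
- jar_collar (a point): Centre of the top of the jar's collar, a low white wall (inner radius 28, outer 33 mm, 8 mm high above the shoulder) round the foot of the cap. Its notches at +y and -y hold the teeth of the sprung-out tabs, so that the cap cannot turn until both tabs are in
- jar_mouth (a point): Centre of the neck's top, inside the cap: 29 mm diameter, 24 mm high above the shoulder. Bayonet: the cap cannot be lifted until turned anticlockwise (about +z) by 42 to 84 degrees, different from jar to jar and not to be seen; there its lugs meet springy stops (about 2 N m per rad; 0.1 N m is enough to know them). It lifts off from about 7 degrees before the stop to 8 past its first touch. Play 1.5 mm sideways, 3 mm up; turns easily to the stop
- cap_grip (a point): Grey round cap, loose, about 85 g, 52 mm diameter, 48 mm high, its underside a flat ring 46 mm across. This point is on the cap's axis at the middle of the tabs' height, 33 mm above the cap's underside and 15 mm below its top; z up, tabs toward its +y and -y. A lift of 30 mm clears the neck
- tab_a (a joint): Inward travel of the tab on the cap's +y side: 0 sprung out, 0.0055 m fully in. A spring resists: it starts to move at about 3 N and is fully in at about 8 N; its tooth clears the collar from 4 mm on. A squeeze of about 15 N is good; more than about 30 N breaks the tab. Closing fingers may drag the cap down or aside: ease off any steady push before turning
- tab_b (a joint): The same for the tab on the cap's -y side
- tab_a_pad (a point): Middle of the outer face of the +y tab: a flat pad 18 mm wide and 26 mm high (20 to 46 mm above the cap's underside), 32 mm from the axis; 64 mm over both tabs, 53 mm when both are fully in
- tab_b_pad (a point): The same for the -y tab
- jar: The jar with its holder, fixed; origin on its axis on the shelf
- cap: The cap with its tabs; origin at the centre of its underside, z up; tabs along its y axis
- mat: Blue hard silicone mat lying fixed on the shelf, 160 (x) by 180 (y) by 3 mm; origin at the centre of its underside. It is empty
- figurine_mid (a point): Bystander: grey resin figurine, 69 mm tall, 40 mm base; point at half its height
- tweezers: Bystander: stainless tweezers lying flat, 130 mm long, 8 mm high; origin mid-length underneath, long axis x
- trays_mid (a point): Bystander: stack of three clear parts trays, 120 (x) by 160 (y) by 90 mm; point at its centre
- curing_box: Bystander: black curing box with a front toggle, 180 by 180 by 150 mm, fixed; origin at the centre of its underside
There are look-alikes about, which are no part of the job. What is shaped like the cap but brown or green is not meant.

How it is judged:
By the outcome, as a careful person would: the job done as asked, in the order asked, and still so for the second after the job is handed in, with the robot touching nothing.
It also fails if it takes over 72 s, if anything falls off the work surface, if the arm or the gripper's body presses on something with over 40 N, if the wrist force passes 120 N, or if a joint passes its speed limit or range.

## Working session

There is one attempt and no reset: what is moved stays moved. The work goes in short steps, Python scripts to look and compute and a tool call to move; the robot and the scene stay as the last step left them, time stands still between calls to the robot, and variables do not carry over. Pictures are saved under pics/ and viewed, at most 10 in all, crops included, and the job is handed in when it is done.

Besides the shell and the picture viewer there is one more tool, called after "Call:" as name(argument=value, ...), one argument or row to a line, values as JSON. carry_out: Moves the arm, as the interface text tells. Its arguments: {"type":"object","properties":{"commands":{"type":"array"},"squeeze":{"type":"number"}},"required":["commands"]}

```bash
mkdir -p pics
cat > h.py <<'E'
import numpy as np, cv2
from scipy.optimize import least_squares
from bench import observe, camera, ctrl, outline_of, pinpoint
def ray(c,p):
    h=c["color"].shape[0]; f=h/2/np.tan(np.radians(c["vfov"])/2)
    K=np.array([[f,0,c["cx"]],[0,f,c["cy"]],[0,0,1]])
    u=cv2.undistortPoints(np.array([[p]],float),K,np.array([c["k1"],0,0,0.]))[0,0]
    T=np.array(c["world_from_camera"]); d=T[:3,:3]@np.array([u[0],-u[1],-1]); return T[:3,3],d/np.linalg.norm(d)
def onz(c,p,z):
    o,d=ray(c,p); return o+d*(z-o[2])/d[2]
def tri(rs):
    A=sum(np.eye(3)-np.outer(d,d) for o,d in rs); b=sum((np.eye(3)-np.outer(d,d))@o for o,d in rs)
    x=np.linalg.solve(A,b); return x,[np.linalg.norm(np.cross(x-o,d)) for o,d in rs]
E
python3 - <<'E'
from h import *
np.set_printoptions(precision=4,suppress=True)
cs={n:camera(n) for n in("scene","top")}
cv2.imwrite("pics/a.png",cs["scene"]["color"][:,:,::-1]);cv2.imwrite("pics/b.png",cs["top"]["color"][:,:,::-1])
for t in ["jar_seat","cap_grip","tab_a_pad","mat","jar","cap","figurine_mid","trays_mid","curing_box","tweezers"]:
    for n in cs:
        print(t,n,[(np.round(r["point"],1).tolist(),round(r["confidence"],2)) for r in pinpoint(t,n)[:4]])
s=observe();print(s)
for n in cs: print(n,cs[n]["vfov"],cs[n]["world_from_camera"])
E
```

```text
jar_seat scene [([456.7, 260.5], 0.25), ([316.1, 189.9], 0.21)]
jar_seat top [([262.6, 224.1], 0.79)]
cap_grip scene [([324.8, 206.0], 0.88), ([347.8, 235.3], 0.72), ([381.0, 186.8], 0.7), ([365.4, 197.9], 0.6)]
cap_grip top [([262.5, 226.5], 0.93), ([310.7, 229.5], 0.79), ([272.9, 178.5], 0.73), ([251.1, 281.0], 0.63)]
tab_a_pad scene [([376.1, 196.5], 0.59), ([309.1, 202.6], 0.56), ([364.1, 198.8], 0.43)]
tab_a_pad top [([272.3, 184.2], 0.58), ([252.1, 219.2], 0.56), ([247.5, 293.4], 0.39)]
mat scene [([260.0, 214.3], 0.91)]
mat top [([373.4, 218.0], 0.9)]
jar scene [([366.9, 218.6], 0.8), ([361.9, 197.9], 0.7)]
jar top [([262.8, 224.7], 0.94)]
cap scene [([322.3, 213.2], 0.89), ([349.9, 247.0], 0.84), ([368.4, 203.8], 0.64), ([380.6, 196.8], 0.59)]
cap top [([275.4, 178.1], 0.83), ([312.2, 228.8], 0.79), ([263.4, 227.1], 0.7), ([252.7, 281.7], 0.68)]
figurine_mid scene [([293.4, 267.1], 0.54)]
figurine_mid top [([315.9, 129.9], 0.44)]
trays_mid scene [([168.4, 197.2], 0.68)]
trays_mid top [([473.8, 198.2], 0.96)]
curing_box scene [([456.9, 263.1], 0.72), ([366.6, 196.4], 0.62)]
cu
[... 412 characters left out ...]
-15.8894,   0.01  ,   0.0011,
        -0.    ]), 'position': array([0.2409, 0.5767, 0.4047]), 'eef_rot': array([[-0.9227,  0.3855,  0.    ],
       [ 0.3855,  0.9227,  0.0001],
       [ 0.    ,  0.0001, -1.    ]]), 'wrist_force': array([-0.5953,  0.7878,  0.2779]), 'ft_torque': array([ 0.0018,  0.0329, -0.0179]), 'gripper_force': 0.0, 'gripper_width': 1.0021573620967419}
scene 55.88869849010239 [[-0.2167 -0.5168  0.8282  1.4114]
 [ 0.9762 -0.1215  0.1796  0.2062]
 [ 0.0078  0.8474  0.5309  0.6371]
 [ 0.      0.      0.      1.    ]]
top 51.2423353662187 [[ 0.0066  0.993  -0.1181  0.4519]
 [-0.9999  0.0049 -0.0149 -0.0075]
 [-0.0142  0.1182  0.9929  1.165 ]
 [ 0.      0.      0.      1.    ]]
```

View pics/a.png

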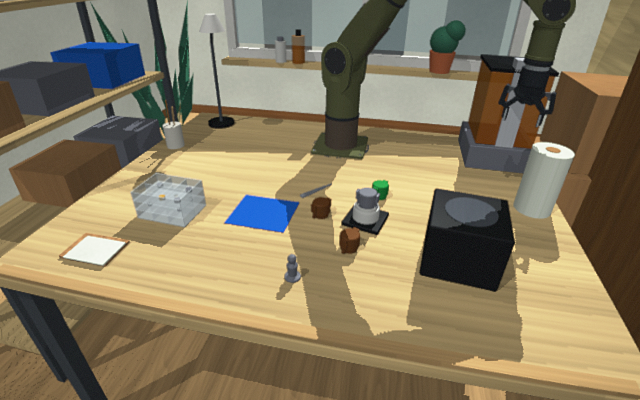

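View pics/b.png

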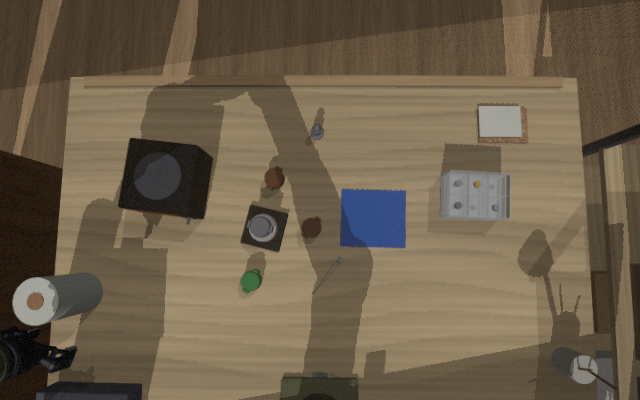

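The scene view shows the jar with its grey cap at about (367,205) and the mat at (262,213). Brown look-alikes are at (321,207) and (349,240), and a green one at (380,188). In the top view the jar is at (263,227), the mat at (373,218), the browns at (274,178) and (312,228), and the green at (251,281).

Run:
```python
from h import *
np.set_printoptions(precision=4,suppress=True)
t=camera("top");s=camera("scene")
print("cap grip",tri([ray(t,(262.5,226.5)),ray(s,(366.5,198))]), onz(t,(262.5,226.5),.083))
print("mat",onz(t,(373.4,218),0),onz(s,(260,214.3),0))
for n,p in [("brown1",(275.4,178.1)),("brown2",(312.2,228.8)),("green",(252.7,281.7)),("fig",(316,132)),("tweez",(328,274)),("box",(166,178))]: print(n,onz(t,p,0))
b=t["color"].astype(int); m=((b[:,:,2]>b[:,:,0]+60)&(b[:,:,2]>100)).astype(np.uint8)
k=max(cv2.findContours(m,0,1)[0],key=cv2.contourArea); bx=cv2.boxPoints(cv2.minAreaRect(k)); print("mat corners",[onz(t,p,.003)[:2] for p in bx])
crop=t["color"][190:260,225:330,::-1]; cv2.imwrite("pics/c.png",cv2.resize(crop,None,fx=7,fy=7,interpolation=cv2.INTER_CUBIC))
```

```text
cap grip (array([0.5027, 0.1527, 0.075 ]), [np.float64(0.0027750533952292226), np.float64(0.002775053395229217)]) [0.5027 0.1487 0.083 ]
mat [ 0.5321 -0.1491  0.    ] [ 0.5445 -0.1509  0.    ]
brown1 [0.6438 0.1271 0.    ]
brown2 [0.501  0.0216 0.    ]
green [0.3543 0.1847 0.    ]
fig [0.7782 0.0129 0.    ]
tweez [ 0.377  -0.0229  0.    ]
box [0.6429 0.4403 0.    ]
mat corners [array([ 0.6102, -0.0613]), array([ 0.6111, -0.2353]), array([ 0.4521, -0.2325]), array([ 0.4511, -0.0613])]
```

View pics/c.png

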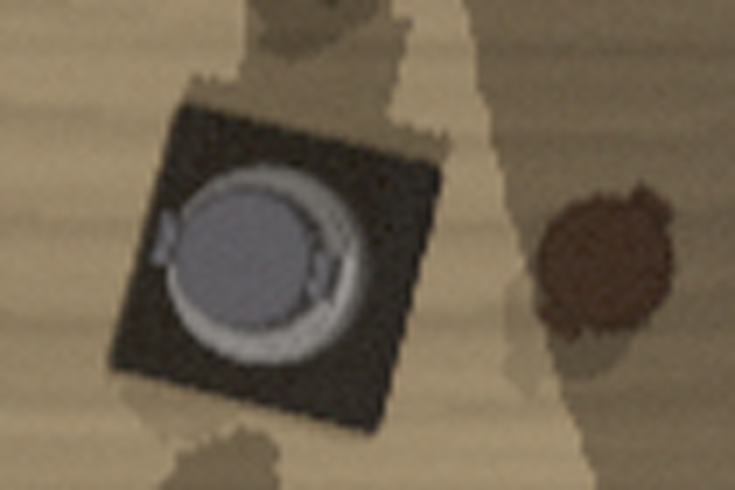

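The crop shows the grey cap's tabs at (165,238) and (320,275), so the cap is yawed by about -13.4°. The holder is square with it. I'll move above it.

Call:
carry_out(
  commands=[
    [-14,-33,0,0,0,0,0],
    [-14,-33,0,0,0,0,0],
    [-14,-33,0,0,0,0,0],
    [-14,-33,0,0,0,0,0],
    [-14,-33,0,0,0,0,0],
    [-14,-33,0,0,0,0,0],
    [-13,-33,0,0,0,0,0],
    [-31,-6,0,0,0,0,0],
    [-31,-6,0,0,0,0,0],
    [-31,-6,0,0,0,0,0],
    [-31,-6,0,0,0,0,0],
    [-31,-6,0,0,0,0,0],
  ],
)

```text
clock: 2.2
position: [0.3741, 0.2377, 0.405]
eef_rot: [[-0.923, 0.386, 0.001], [0.386, 0.923, 0.001], [-0.0, 0.001, -1.0]]
wrist_force: [-0.4, 0.4, 0.1]
gripper_width: 1.002
gripper_force: 0.0
```

Call:
carry_out(
  commands=[
    [-31,-6,0,0,0,0,0],
    [-31,-6,0,0,0,0,0],
    [-31,-6,0,0,0,0,0],
    [-31,-6,0,0,0,0,0],
    [-31,-8,0,0,0,0,0],
    [0,0,0,0,0,0.12,0],
    [0,0,0,0,0,0.12,0],
    [0,0,0,0,0,0.12,0],
    [0,0,0,0,0,0.12,0],
    [0,0,0,0,0,0.12,0],
    [0,0,0,0,0,0.12,0],
    [0,0,0,0,0,0.12,0],
  ],
)

```text
clock: 3.2
position: [0.5036, 0.1495, 0.4048]
eef_rot: [[-0.323, 0.946, 0.0], [0.946, 0.323, 0.0], [0.0, 0.0, -1.0]]
wrist_force: [-0.9, -0.0, -0.1]
gripper_width: 0.999
gripper_force: 0.0
```

Call:
carry_out(
  commands=[
    [0,0,0,0,0,0.12,0],
    [0,0,0,0,0,0.12,0],
    [0,0,0,0,0,0.12,0],
    [0,0,0,0,0,0.12,0],
    [0,0,0,0,0,0.12,0],
    [0,0,0,0,0,0.12,0],
    [0,0,0,0,0,0.12,0],
    [0,0,0,0,0,0.12,0],
    [0,0,0,0,0,0.12,0],
    [0,0,0,0,0,0.12,0],
    [0,0,0,0,0,0.12,0],
    [0,0,0,0,0,0.12,0],
  ],
)

```text
clock: 4.2
position: [0.5035, 0.1497, 0.4048]
eef_rot: [[0.896, 0.444, 0.0], [0.444, -0.896, 0.001], [0.001, -0.0, -1.0]]
wrist_force: [0.3, 0.1, -0.2]
gripper_width: 1.0
gripper_force: 0.0
```

Call:
carry_out(
  commands=[
    [0,0,0,0,0,0.12,0],
    [0,0,0,0,0,0.12,0],
    [0,0,0,0,0,0.12,0],
    [0,0,0,0,0,0.12,0],
    [0,0,0,0,0,0.12,0],
    [0,0,0,0,0,0.1,0],
    [0,0,0,0,0,0,0],
  ],
)

```text
clock: 4.78
position: [0.5035, 0.1499, 0.4046]
eef_rot: [[0.972, -0.234, 0.0], [-0.234, -0.972, -0.0], [0.0, 0.0, -1.0]]
wrist_force: [0.8, -0.7, 0.2]
gripper_width: 0.998
gripper_force: 0.0
```

Run:
```python
from h import *
np.set_printoptions(precision=4,suppress=True)
w=camera("wrist"); cv2.imwrite("pics/d.png",w["color"][:,:,::-1]); s=observe()
print(s["clock"],s["q"],s["position"],s["eef_rot"]); print(w["world_from_camera"])
for t,z in [("cap_grip",.083),("jar_seat",.05),("tab_a_pad",.083),("jar_mouth",.074)]:
    print(t,[(np.round(r["point"],1).tolist(),round(r["confidence"],2),onz(w,r["point"],z)) for r in pinpoint(t,"wrist")])
```

```text
4.8333 [-0.7608  0.6429  0.6504  1.8905 -0.5365  0.7891 -1.6194] [0.5035 0.1498 0.4046] [[ 0.9733 -0.2295  0.    ]
 [-0.2295 -0.9733 -0.0003]
 [ 0.0001  0.0003 -1.    ]]
[[-0.2346  0.9298  0.2836  0.5755]
 [-0.9721 -0.2241 -0.0695  0.1326]
 [-0.0011 -0.292   0.9564  0.3727]
 [ 0.      0.      0.      1.    ]]
cap_grip [([427.0, 138.0], 0.9, array([0.5176, 0.0415, 0.083 ])), ([306.7, 180.2], 0.85, array([0.5048, 0.1572, 0.083 ])), ([304.6, 33.4], 0.69, array([0.6271, 0.1286, 0.083 ])), ([314.5, 283.4], 0.58, array([0.3948, 0.1761, 0.083 ]))]
jar_seat []
tab_a_pad [([273.8, 180.6], 0.7, array([0.5117, 0.1875, 0.083 ])), ([305.5, 307.9], 0.6, array([0.3677, 0.1926, 0.083 ])), ([442.3, 113.0], 0.48, array([0.5363, 0.0253, 0.083 ])), ([298.0, 65.7], 0.45, array([0.6042, 0.1401, 0.083 ]))]
jar_mouth [([466.0, 233.5], 0.39, array([0.4096, 0.0126, 0.074 ]))]
```

View pics/d.png

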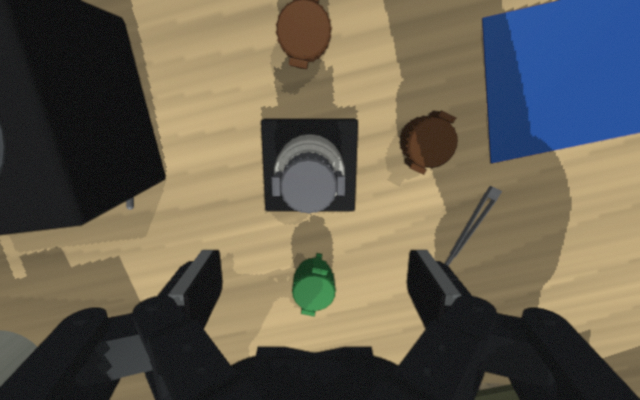

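The wrist view shows the cap top at (308,187) with tabs at (276,184) and (341,184), level in the picture, so the gripper yaw already fits. I'll go lower for a closer look and check which way q7 turns.

Call:
carry_out(
  commands=[
    [0,-4,20,0,0,0,0],
    [0,0,30,0,0,0,0],
    [0,0,30,0,0,0,0],
    [0,0,20,0,0,0,0],
    [0,0,0,0,0,-0.1,0],
    [0,0,0,0,0,0,0],
  ],
)

```text
clock: 5.53
position: [0.5042, 0.1531, 0.3036]
eef_rot: [[0.991, -0.131, -0.002], [-0.131, -0.991, -0.0], [-0.002, 0.0, -1.0]]
wrist_force: [0.3, -0.3, 0.1]
gripper_width: 1.003
gripper_force: 0.0
```

Run:
```python
from h import *
np.set_printoptions(precision=4,suppress=True)
s=observe(); print(s["q"])
```

```text
[-0.6544  0.774   0.4661  1.9722 -0.6474  0.549  -1.4373]
```

Call:
carry_out(
  commands=[
    [0,0,0,0,0,0.1,0],
    [0,0,0,0,0,0,0],
  ],
)

```text
clock: 5.7
position: [0.5049, 0.1533, 0.3053]
eef_rot: [[0.972, -0.236, 0.001], [-0.236, -0.972, 0.001], [0.001, -0.001, -1.0]]
wrist_force: [0.0, -0.4, 0.3]
gripper_width: 1.004
gripper_force: 0.0
```

Run:
```python
from h import *
np.set_printoptions(precision=4,suppress=True)
w=camera("wrist"); cv2.imwrite("pics/e.png",w["color"][:,:,::-1]); s=observe()
print(s["clock"],s["q"],s["position"],s["eef_rot"]); print(w["world_from_camera"],w["cx"])
for t,z in [("cap_grip",.083),("jar_seat",.05),("tab_a_pad",.083),("cap",.05)]:
    print(t,[(np.round(r["point"],1).tolist(),round(r["confidence"],2),onz(w,r["point"],z)) for r in pinpoint(t,"wrist")])
```

```text
5.75 [-0.6718  0.7784  0.4975  1.9717 -0.6808  0.5611 -1.5071] [0.5048 0.1533 0.3053] [[ 0.9727 -0.232   0.0015]
 [-0.232  -0.9727  0.0003]
 [ 0.0014 -0.0006 -1.    ]]
[[-0.237   0.9296  0.2822  0.5769]
 [-0.9715 -0.2261 -0.071   0.1358]
 [-0.0022 -0.291   0.9567  0.2735]
 [ 0.      0.      0.      1.    ]] 314.14634762779184
cap_grip [([477.6, 159.1], 0.83, array([0.519 , 0.0479, 0.083 ])), ([317.9, 345.3], 0.82, array([0.4071, 0.1748, 0.083 ])), ([514.4, 275.6], 0.7, array([0.4319, 0.0306, 0.083 ])), ([304.2, 2.4], 0.69, array([0.6257, 0.1298, 0.083 ])), ([307.5, 221.2], 0.63, array([0.5041, 0.1584, 0.083 ]))]
jar_seat []
tab_a_pad [([260.0, 223.2], 0.84, array([0.51  , 0.1886, 0.083 ])), ([296.0, 54.4], 0.76, array([0.6019, 0.1405, 0.083 ])), ([502.2, 120.9], 0.59, array([0.5384, 0.0317, 0.083 ]))]
cap [([305.6, 16.2], 0.84, array([0.6264, 0.1298, 0.05  ])), ([308.6, 202.6], 0.79, array([0.5057, 0.1579, 0.05  ])), ([458.1, 154.6], 0.57, array([0.5155, 0.046 , 0.05  ])), ([316.8, 324.6], 0.55, array([0.3988, 0.1774, 0.05  ]))]
```

View pics/e.png

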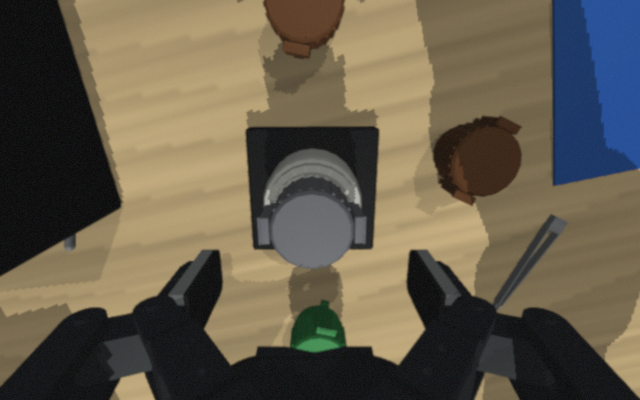

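The closer wrist view shows the cap disc at about (312,230) and the tabs' outer edges at columns 257 and 367, midway between the fingers (pad midline at 313.5).

Run:
```python
from h import *
np.set_printoptions(precision=4,suppress=True)
w=camera("wrist");s=observe();R=s["eef_rot"];p=s["position"]
for q,z in [((312.5,230),.098),((257,235),.083),((367,235),.083)]:
    x=onz(w,q,z); print(x,R.T@(x-p)*1e3)
g=cv2.GaussianBlur(cv2.cvtColor(w["color"],cv2.COLOR_RGB2GRAY),(3,3),0)
print(cv2.HoughCircles(g[180:290,240:390],cv2.HOUGH_GRADIENT,1,200,param1=80,param2=12,minRadius=36,maxRadius=44))
```

```text
[0.5033 0.1552 0.098 ] [ -1.7212  -1.3266 207.0279]
[0.5019 0.1929 0.083 ] [-11.7647 -37.7313 222.0434]
[0.4853 0.123  0.083 ] [-11.7424  34.1627 222.003 ]
[[[71.5 52.5 39.9]]]
```

Call:
carry_out(
  commands=[
    [-2.5,-1.5,20,0,0,0,0],
    [0,0,20,0,0,0,0],
    [0,0,15,0,0,0,0],
    [0,0,10,0,0,0,0],
    [0,0,4,0,0,0,0],
    [0,0,0,0,0,0,0],
    [0,0,0,0,0,0,0],
  ],
  squeeze=20,
)

```text
clock: 6.58
position: [0.5027, 0.1553, 0.2361]
eef_rot: [[0.973, -0.232, 0.001], [-0.232, -0.973, 0.0], [0.001, -0.0, -1.0]]
wrist_force: [0.2, -0.2, 0.1]
gripper_width: 1.004
gripper_force: 0.0
```

Call:
carry_out(
  commands=[
    [0,0,0,0,0,0,0.05],
    [0,0,0,0,0,0,0.1],
    [0,0,0,0,0,0,0.15],
    [0,0,0,0,0,0,0.18],
    [0,0,0,0,0,0,0.2],
    [0,0,0,0,0,0,0.22],
    [0,0,0,0,0,0,0.22],
  ],
  squeeze=20,
)

```text
clock: 7.17
position: [0.5024, 0.1554, 0.2358]
eef_rot: [[0.973, -0.232, 0.0], [-0.232, -0.973, 0.0], [0.0, -0.0, -1.0]]
wrist_force: [0.4, 0.1, -0.6]
gripper_width: 0.781
gripper_force: 0.0
```

Run:
```python
from h import *
w=camera("wrist"); cv2.imwrite("pics/f.png",w["color"][:,:,::-1]); s=observe(); print(s["position"],s["wrist_force"],s["ft_torque"],s["gripper_width"],s["gripper_force"])
```

```text
[0.50238922 0.15537637 0.23571423] [ 0.59869621 -0.06601764  0.65333504] [-0.00399813 -0.00299215  0.01146447] 0.7784596399342487 0.0
```

View pics/f.png

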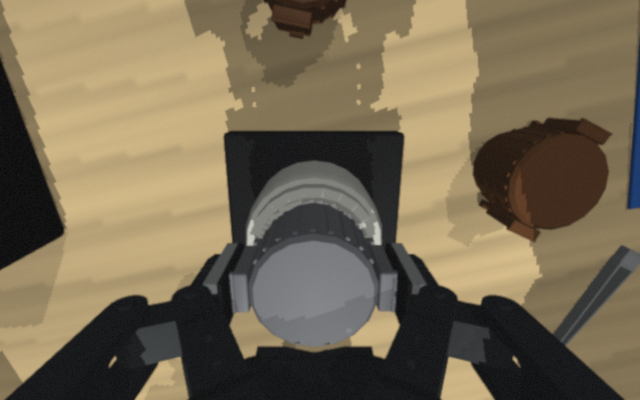

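The view shows the fingers on either side of the tabs, at columns 232 and 393, with the disc centred at about (314,290). I'll check the offset along the tool x before closing.

Run:
```python
from h import *
np.set_printoptions(precision=4,suppress=True)
w=camera("wrist");s=observe();R=s["eef_rot"];p=s["position"]
g=cv2.GaussianBlur(cv2.cvtColor(w["color"],cv2.COLOR_RGB2GRAY),(3,3),0)
c=cv2.HoughCircles(g[200:370,200:430],cv2.HOUGH_GRADIENT,1,200,param1=80,param2=12,minRadius=55,maxRadius=70);print(c)
for q in [(314,290),(c[0,0,0]+200,c[0,0,1]+200)]:
    x=onz(w,q,.098); print(q,x,R.T@(x-p)*1e3)
```

```text
[[[113.5 106.5  66.1]]]
(314, 290) [0.5055 0.1549 0.098 ] [  3.2017  -0.2645 137.6938]
(np.float32(313.5), np.float32(306.5)) [0.4983 0.1569 0.098 ] [ -4.2679  -0.4685 137.6939]
```

Call:
carry_out(
  commands=[
    [1.5,0,0,0,0,0,0.23],
    [0,0,0,0,0,0,0.25],
    [0,0,0,0,0,0,0.27],
    [0,0,0,0,0,0,0.29],
    [0,0,0,0,0,0,0.31],
    [0,0,0,0,0,0,0.33],
    [0,0,0,0,0,0,0.33],
  ],
  squeeze=20,
)

```text
clock: 7.85
position: [0.5041, 0.155, 0.2363]
eef_rot: [[0.973, -0.232, 0.001], [-0.232, -0.973, 0.0], [0.001, -0.001, -1.0]]
wrist_force: [-0.7, 0.2, 6.6]
gripper_width: 0.67
gripper_force: 6.1
```

Call:
carry_out(
  commands=[
    [0,0,0,0,0,0,0.35],
    [0,0,0,0,0,0,0.36],
    [0,0,0,0,0,0,0.37],
    [0,0,0,0,0,0,0.38],
    [0,0,0,0,0,0,0.38],
  ],
  squeeze=20,
)

```text
clock: 8.27
position: [0.5041, 0.155, 0.2366]
eef_rot: [[0.973, -0.232, 0.001], [-0.232, -0.973, 0.001], [0.001, -0.001, -1.0]]
wrist_force: [-0.5, 0.8, 10.0]
gripper_width: 0.623
gripper_force: 8.0
```

Call:
carry_out(
  commands=[
    [0,0,-0.3,0,0,0,0.39],
    [0,0,-0.3,0,0,0,0.4],
    [0,0,0,0,0,0,0.41],
    [0,0,0,0,0,0,0.41],
  ],
  squeeze=20,
)

```text
clock: 8.6
position: [0.5041, 0.1549, 0.2371]
eef_rot: [[0.973, -0.232, 0.001], [-0.232, -0.973, 0.001], [0.001, -0.001, -1.0]]
wrist_force: [-0.5, -0.2, 9.2]
gripper_width: 0.607
gripper_force: 20.9
```

Call:
carry_out(
  commands=[
    [0,0,-0.4,0,0,0,0.4],
    [0,0,-0.3,0,0,0,0.4],
    [0,0,0,0,0,0,0.4],
  ],
  squeeze=20,
)

```text
clock: 8.85
position: [0.5042, 0.155, 0.2372]
eef_rot: [[0.973, -0.232, 0.001], [-0.232, -0.973, 0.0], [0.001, -0.0, -1.0]]
wrist_force: [0.1, 0.4, 3.9]
gripper_width: 0.603
gripper_force: 21.7
```

Call:
carry_out(
  commands=[
    [0,0,-0.5,0,0,0,0.4],
    [0,0,0,0,0,-0.03,0.4],
    [0,0,0,0,0,-0.05,0.4],
    [0,0,0,0,0,-0.05,0.4],
    [0,0,0,0,0,-0.05,0.4],
    [0,0,0,0,0,0,0.4],
  ],
)

```text
clock: 9.35
position: [0.5036, 0.1549, 0.2373]
eef_rot: [[0.999, -0.052, -0.001], [-0.052, -0.999, 0.0], [-0.001, 0.0, -1.0]]
wrist_force: [0.5, -0.4, 0.3]
gripper_width: 0.604
gripper_force: 21.3
```

```bash
cat > o.py <<'E'
from h import *
np.set_printoptions(precision=3,suppress=True)
s=observe();R=s["eef_rot"];print(s["clock"],"yaw",np.degrees(np.arctan2(R[1,0],R[0,0])),"F",s["wrist_force"],"Ftool",R.T@s["wrist_force"],"T",s["ft_torque"],s["gripper_width"],s["gripper_force"],s["position"],"q",s["q"])
E
python3 o.py
```

```text
9.35 yaw -2.972755352864037 F [ 0.537 -0.401  0.275] Ftool [ 0.556  0.373 -0.276] T [-0.047 -0.063  0.011] 0.6041683763761806 21.30718857049942 [0.504 0.155 0.237] q [-0.575  0.869  0.324  2.    -0.704  0.385 -1.318]
```

Call:
carry_out(
  commands=[
    [0,0,0,0,0,-0.05,0.4],
    [0,0,0,0,0,-0.05,0.4],
    [0,0,0,0,0,-0.05,0.4],
    [0,0,0,0,0,-0.05,0.4],
    [0,0,0,0,0,-0.05,0.4],
    [0,0,0,0,0,-0.05,0.4],
    [0,0,0,0,0,-0.05,0.4],
    [0,0,0,0,0,-0.05,0.4],
    [0,0,0,0,0,-0.05,0.4],
    [0,0,0,0,0,0,0.4],
  ],
)

```text
clock: 10.18
position: [0.5037, 0.155, 0.2373]
eef_rot: [[0.922, 0.386, -0.001], [0.386, -0.922, 0.0], [-0.0, -0.0, -1.0]]
wrist_force: [-0.2, 0.2, -0.4]
gripper_width: 0.608
gripper_force: 21.2
```

```bash
python3 o.py
```

```text
10.1833 yaw 22.72404053176721 F [-0.184  0.186 -0.39 ] Ftool [-0.098 -0.243  0.39 ] T [ 0.03  -0.103 -0.039] 0.6083780177159069 21.15783601999283 [0.504 0.155 0.237] q [-0.52   0.854  0.226  1.997 -0.521  0.347 -1.05 ]
```

Call:
carry_out(
  commands=[
    [0,0,0,0,0,-0.035,0.4],
    [0,0,0,0,0,-0.035,0.4],
    [0,0,0,0,0,0,0.4],
  ],
)

```text
clock: 10.43
position: [0.5036, 0.1552, 0.2373]
eef_rot: [[0.893, 0.451, -0.001], [0.451, -0.893, 0.0], [-0.001, -0.001, -1.0]]
wrist_force: [1.1, 0.9, -0.2]
gripper_width: 0.61
gripper_force: 21.1
```

```bash
python3 o.py
```

```text
10.4333 yaw 26.792878862844923 F [ 1.137  0.916 -0.168] Ftool [ 1.428 -0.306  0.167] T [ 0.115 -0.001  0.008] 0.6102405657408181 21.076802909374237 [0.504 0.155 0.237] q [-0.512  0.852  0.211  1.996 -0.49   0.343 -1.008]
```

Call:
carry_out(
  commands=[
    [0,0,0,0,0,-0.035,0.4],
    [0,0,0,0,0,-0.035,0.4],
    [0,0,0,0,0,0,0.4],
  ],
)

```text
clock: 10.68
position: [0.5037, 0.155, 0.2374]
eef_rot: [[0.859, 0.512, -0.001], [0.512, -0.859, 0.0], [-0.0, -0.0, -1.0]]
wrist_force: [-0.1, 0.5, -1.5]
gripper_width: 0.601
gripper_force: 21.2
```

```bash
python3 o.py
```

```text
10.6833 yaw 30.823792199559925 F [-0.148  0.509 -1.545] Ftool [ 0.134 -0.512  1.545] T [ 0.07   0.078 -0.043] 0.6013601073196584 21.21548295021057 [0.504 0.155 0.237] q [-0.503  0.85   0.197  1.996 -0.46   0.339 -0.967]
```

```bash
cat > o.py <<'E'
from h import *
np.set_printoptions(precision=3,suppress=True)
T=[];F=[]
for i in range(5):
    camera("wrist"); s=observe(); T.append(s["ft_torque"]);F.append(s["wrist_force"])
R=s["eef_rot"];print(round(s["clock"],2),"yaw",round(np.degrees(np.arctan2(R[1,0],R[0,0])),2),"F",np.mean(F,0),"T",np.mean(T,0),"sdTz",np.std(T,0)[2],"grip",round(s["gripper_force"],1))
E
python3 o.py
```

```text
10.93 yaw 30.7 F [-0.493  0.464 -1.501] T [ 0.092  0.103 -0.033] sdTz 0.022916874976220726 grip 21.2
```

Call:
carry_out(
  commands=[
    [0,0,0,0,0,-0.035,0.4],
    [0,0,0,0,0,-0.035,0.4],
    [0,0,0,0,0,0,0.4],
  ],
)

```text
clock: 11.18
position: [0.5038, 0.155, 0.2375]
eef_rot: [[0.821, 0.571, -0.0], [0.571, -0.821, 0.0], [0.0, -0.0, -1.0]]
wrist_force: [-0.2, 1.2, -2.4]
gripper_width: 0.609
gripper_force: 21.4
```

```bash
python3 o.py
```

```text
11.43 yaw 34.7 F [-0.363  0.512 -2.128] T [ 0.101  0.128 -0.117] sdTz 0.029192271411411716 grip 21.4
```

Call:
carry_out(
  commands=[
    [0,0,0,0,0,-0.035,0.4],
    [0,0,0,0,0,0,0.4],
  ],
)

```text
clock: 11.6
position: [0.5039, 0.155, 0.2375]
eef_rot: [[0.8, 0.599, 0.0], [0.599, -0.8, 0.0], [0.0, 0.0, -1.0]]
wrist_force: [-0.2, -0.3, -2.6]
gripper_width: 0.607
gripper_force: 21.4
```

```bash
python3 o.py
```

```text
11.85 yaw 36.71 F [-0.052  0.357 -2.204] T [ 0.089  0.03  -0.148] sdTz 0.021888299241575277 grip 21.4
```

Torque has risen past 0.1 N m at about 49° turned, so this is the stop. I'll back off 3° and lift gently.

Call:
carry_out(
  commands=[
    [0,0,0,0,0,0.03,0.4],
    [0,0,0,0,0,0.02,0.4],
    [0,0,-1,0,0,0,0.4],
    [0,0,-1,0,0,0,0.4],
    [0,0,-1,0,0,0,0.4],
    [0,0,0,0,0,0,0.4],
  ],
)

```text
clock: 12.35
position: [0.5038, 0.155, 0.2405]
eef_rot: [[0.83, 0.557, -0.0], [0.557, -0.83, -0.0], [-0.0, -0.0, -1.0]]
wrist_force: [0.5, 0.8, -6.7]
gripper_width: 0.605
gripper_force: 21.6
```

```bash
python3 o.py
```

```text
12.6 yaw 33.85 F [ 0.408  0.825 -6.155] T [ 0.05  -0.056 -0.052] sdTz 0.015231391044910253 grip 21.6
```

Call:
carry_out(
  commands=[
    [0,0,-0.5,0,0,0,0.4],
    [0,0,-0.5,0,0,0,0.4],
    [0,0,0,0,0,0,0.4],
  ],
)

```text
clock: 12.85
position: [0.5038, 0.155, 0.2415]
eef_rot: [[0.83, 0.557, -0.0], [0.557, -0.83, 0.0], [-0.0, -0.0, -1.0]]
wrist_force: [0.7, 0.1, -7.0]
gripper_width: 0.605
gripper_force: 21.5
```

```bash
python3 o.py
```

```text
13.1 yaw 33.85 F [-0.029  0.424 -5.862] T [ 0.068  0.008 -0.054] sdTz 0.04304173897157456 grip 21.6
```

Call:
carry_out(
  commands=[
    [0,0,-1,0,0,0,0.4],
    [0,0,-1,0,0,0,0.4],
    [0,0,0,0,0,0,0.4],
  ],
)

```text
clock: 13.35
position: [0.5038, 0.155, 0.2437]
eef_rot: [[0.83, 0.557, 0.0], [0.557, -0.83, 0.0], [0.0, -0.0, -1.0]]
wrist_force: [-1.3, 0.4, -4.4]
gripper_width: 0.605
gripper_force: 22.0
```

```bash
python3 - <<'E'
from h import *
w=camera("wrist"); cv2.imwrite("pics/g.png",w["color"][:,:,::-1])
E
python3 o.py
```

```text
13.65 yaw 33.85 F [-0.563  0.453 -3.425] T [ 0.087  0.144 -0.054] sdTz 0.0379865742694079 grip 22.5
```

View pics/g.png

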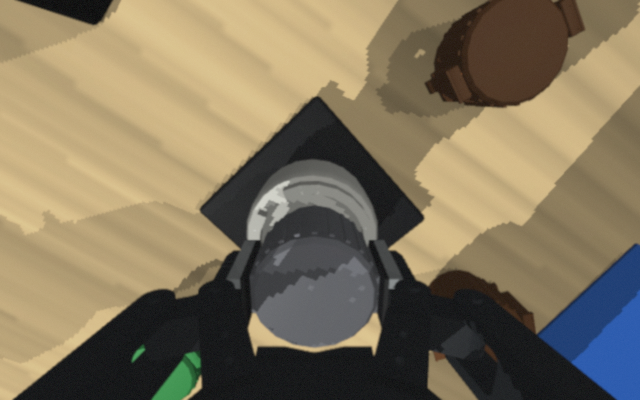

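The wrist view shows the cap top at (314,290), unchanged relative to the fingers and between the pads. The collar notch is now exposed at (270,212), so the cap turned and is rising with the gripper.

Call:
carry_out(
  commands=[
    [0,0,-2,0,0,0,0.4],
    [0,0,-2,0,0,0,0.4],
    [0,0,-2,0,0,0,0.4],
    [0,0,-2,0,0,0,0.4],
    [0,0,0,0,0,0,0.4],
  ],
)

```text
clock: 14.07
position: [0.5041, 0.1551, 0.2522]
eef_rot: [[0.83, 0.557, 0.001], [0.557, -0.83, 0.001], [0.001, 0.0, -1.0]]
wrist_force: [0.5, 1.7, -1.0]
gripper_width: 0.602
gripper_force: 23.2
```

Call:
carry_out(
  commands=[
    [0,0,-4,0,0,0,0.4],
    [0,0,-4,0,0,0,0.4],
    [0,0,-5,0,0,0,0.4],
    [0,0,-5,0,0,0,0.4],
    [0,0,-5,0,0,0,0.4],
    [0,0,0,0,0,0,0.4],
  ],
)

```text
clock: 14.57
position: [0.5042, 0.1549, 0.2756]
eef_rot: [[0.831, 0.557, 0.002], [0.557, -0.831, 0.0], [0.002, 0.001, -1.0]]
wrist_force: [-0.4, 0.7, -0.7]
gripper_width: 0.603
gripper_force: 23.1
```

```bash
python3 o.py
```

```text
14.82 yaw 33.85 F [-0.043 -0.02  -1.022] T [-0.009 -0.008 -0.002] sdTz 0.04433819634136572 grip 23.1
```

Call:
carry_out(
  commands=[
    [0,0,-10,0,0,0,0.4],
    [0,0,-20,0,0,0,0.4],
    [0,0,-20,0,0,0,0.4],
    [0,0,-20,0,0,0,0.4],
    [-5,10,-10,0,0,0,0.4],
    [-12,20,0,0,0,0,0.4],
    [-12,20,0,0,0,0,0.4],
    [-12,22,0,0,0,0,0.4],
    [-12,22,0,0,0,0,0.4],
    [-12,22,0,0,0,0,0.4],
    [-12,22,0,0,0,0,0.4],
    [-12,22,0,0,0,0,0.4],
  ],
)

```text
clock: 15.82
position: [0.5186, -0.0297, 0.3546]
eef_rot: [[0.831, 0.556, -0.001], [0.556, -0.831, -0.0], [-0.001, 0.0, -1.0]]
wrist_force: [-0.3, -0.3, -1.5]
gripper_width: 0.605
gripper_force: 23.1
```

Call:
carry_out(
  commands=[
    [-12,22,0,0,0,0,0.4],
    [-12,22,0,0,0,0,0.4],
    [-12,22,0,0,0,0,0.4],
    [-12,22,0,0,0,0,0.4],
    [-8,15,0,0,0,0,0.4],
    [0,5,20,0,0,0,0.4],
    [0,0,30,0,0,0,0.4],
    [0,0,30,0,0,0,0.4],
    [0,0,30,0,0,0,0.4],
    [0,0,20,0,0,0,0.4],
    [0,0,10,0,0,0,0.4],
    [0,0,0,0,0,0,0.4],
  ],
)

```text
clock: 16.82
position: [0.5316, -0.1489, 0.2126]
eef_rot: [[0.831, 0.556, -0.004], [0.556, -0.831, 0.001], [-0.003, -0.003, -1.0]]
wrist_force: [-0.4, -0.2, -0.1]
gripper_width: 0.603
gripper_force: 23.1
```

```bash
python3 - <<'E'
from h import *
a=camera("wrist")["color"]; b=camera("scene"); cv2.imwrite("pics/i.png",np.hstack([cv2.resize(a,(480,300)),b["color"][130:290,180:340][:, :, :].repeat(2,0).repeat(2,1)[:300]])[:,:,::-1])
for r in pinpoint("mat","scene")[:1]+pinpoint("cap","scene")[:3]: print(r)
E
python3 o.py
```

```text
{'point': [260.4, 212.3], 'confidence': 0.71}
{'point': [325.9, 212.6], 'confidence': 0.86}
{'point': [263.3, 205.3], 'confidence': 0.82}
{'point': [348.9, 243.2], 'confidence': 0.74}
17.27 yaw 33.86 F [ 0.401  0.156 -0.838] T [ 0.005 -0.014 -0.003] sdTz 0.031321248461558156 grip 23.1
```

View pics/i.png

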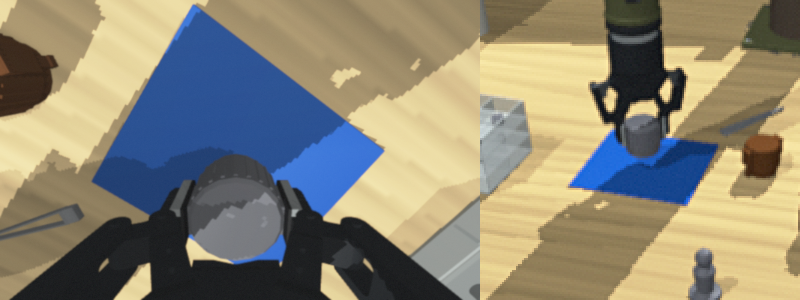

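The views show the cap held upright above the middle of the mat (right panel at about (643,140)). I'll lower it gently.

Call:
carry_out(
  commands=[
    [0,0,6,0,0,0,0.4],
    [0,0,6,0,0,0,0.4],
    [0,0,5,0,0,0,0.4],
    [0,0,2,0,0,0,0.4],
    [0,0,0,0,0,0,0.4],
  ],
)

```text
clock: 17.68
position: [0.5323, -0.1482, 0.1945]
eef_rot: [[0.83, 0.557, -0.002], [0.557, -0.83, 0.001], [-0.001, -0.001, -1.0]]
wrist_force: [0.9, -0.1, -1.4]
gripper_width: 0.602
gripper_force: 23.1
```

Call:
carry_out(
  commands=[
    [0,0,0.7,0,0,0,0.4],
    [0,0,0.7,0,0,0,0.4],
    [0,0,0,0,0,0,0.4],
  ],
)

```text
clock: 17.93
position: [0.5327, -0.1483, 0.1941]
eef_rot: [[0.83, 0.557, 0.0], [0.557, -0.83, 0.0], [0.0, 0.0, -1.0]]
wrist_force: [-0.6, -1.2, -1.0]
gripper_width: 0.602
gripper_force: 23.1
```

Call:
carry_out(
  commands=[
    [0,0,0.7,0,0,0,0.4],
    [0,0,0.7,0,0,0,0.4],
    [0,0,0,0,0,0,0.4],
  ],
)

```text
clock: 18.18
position: [0.5327, -0.1483, 0.1927]
eef_rot: [[0.83, 0.557, 0.0], [0.557, -0.83, 0.0], [0.0, -0.0, -1.0]]
wrist_force: [1.0, 0.9, -0.4]
gripper_width: 0.603
gripper_force: 23.1
```

Call:
carry_out(
  commands=[
    [0,0,0.7,0,0,0,0.4],
    [0,0,0.7,0,0,0,0.4],
    [0,0,0,0,0,0,0.4],
  ],
)

```text
clock: 18.43
position: [0.5327, -0.1483, 0.1912]
eef_rot: [[0.83, 0.557, -0.0], [0.557, -0.83, 0.0], [-0.0, -0.0, -1.0]]
wrist_force: [0.1, 0.3, -0.9]
gripper_width: 0.603
gripper_force: 23.1
```

Call:
carry_out(
  commands=[
    [0,0,0.6,0,0,0,0.4],
    [0,0,0.6,0,0,0,0.4],
    [0,0,0,0,0,0,0.4],
  ],
)

```text
clock: 18.68
position: [0.5327, -0.1483, 0.1903]
eef_rot: [[0.831, 0.557, 0.0], [0.557, -0.831, 0.0], [0.0, -0.0, -1.0]]
wrist_force: [-0.7, 0.4, 2.2]
gripper_width: 0.602
gripper_force: 24.0
```

Call:
carry_out(
  commands=[
    [0,0,0.5,0,0,0,0.4],
    [0,0,0,0,0,0,0.4],
  ],
)

```text
clock: 18.85
position: [0.5327, -0.1483, 0.1903]
eef_rot: [[0.831, 0.557, 0.0], [0.557, -0.831, 0.0], [0.0, 0.0, -1.0]]
wrist_force: [-1.4, -0.0, 7.1]
gripper_width: 0.603
gripper_force: 25.5
```

Call:
carry_out(
  commands=[
    [0,0,-0.4,0,0,0,0.38],
    [0,0,0,0,0,0,0.34],
    [0,0,0,0,0,0,0.3],
    [0,0,0,0,0,0,0.25],
    [0,0,0,0,0,0,0.18],
    [0,0,0,0,0,0,0.1],
    [0,0,0,0,0,0,0],
    [0,0,0,0,0,0,0],
    [0,0,0,0,0,0,0],
  ],
)

```text
clock: 19.6
position: [0.5327, -0.1483, 0.19]
eef_rot: [[0.83, 0.557, 0.0], [0.557, -0.83, 0.0], [0.0, 0.0, -1.0]]
wrist_force: [0.4, 0.5, -0.5]
gripper_width: 1.002
gripper_force: 0.0
```

Call:
carry_out(
  commands=[
    [0,0,-5,0,0,0,0],
    [0,0,-10,0,0,0,0],
    [0,0,-20,0,0,0,0],
    [0,0,-30,0,0,0,0],
    [0,0,-30,0,0,0,0],
    [0,0,-30,0,0,0,0],
    [0,0,-20,0,0,0,0],
    [0,0,0,0,0,0,0],
  ],
)

```text
clock: 20.27
position: [0.5338, -0.149, 0.3401]
eef_rot: [[0.831, 0.557, 0.009], [0.557, -0.831, -0.002], [0.006, 0.007, -1.0]]
wrist_force: [-0.5, -0.6, -0.0]
gripper_width: 0.998
gripper_force: 0.0
```

```bash
python3 - <<'E'
from h import *
a=camera("wrist")["color"]; b=camera("scene"); cv2.imwrite("pics/j.png",np.hstack([cv2.resize(a,(480,300)),b["color"][130:290,180:340].repeat(2,0).repeat(2,1)[:300]])[:,:,::-1])
E
python3 o.py
```

```text
20.62 yaw 33.85 F [-0.156  0.076 -0.183] T [0.017 0.01  0.011] sdTz 0.030556264426687088 grip 0.0
```

View pics/j.png

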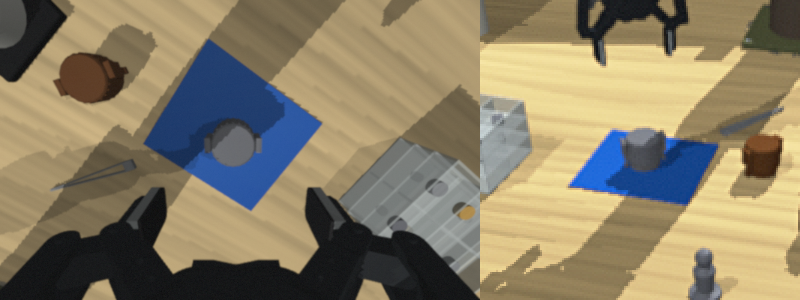

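The cap stands upright, wholly on the mat (left panel at about (232,143)), and the gripper is clear of it.

```bash
python3 -c "
from bench import ctrl; print(ctrl.job_done())"
```

```text
the job is handed in; nothing more can be done
None
```

The jar is open: I squeezed the tabs, turned the cap to its stop at about 49°, lifted it off and set it upright on the blue mat. I let go and handed the job in at about 21 s; no verdict came back.

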